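Pop a steel container out of its lane and trap it on the ramp

TASK

One of the two lanes of the dispenser on the turntable holds the plain steel container, the other a glass jar. With one finger press down the spring paddle beside the steel container's lane, so that the ejector pops the container over its lip, and trap it on the ramp with the other finger before it rolls off the end; do not touch it before it has popped out, and never pick it up. Finish while holding: one finger keeps that paddle pressed fully down and the other keeps the container stopped on the ramp, with the glass jar still in its lane and everything else left where it stands.

Things in the scene. Friction and masses are not known exactly. Their poses are not given: they have to be found in the camera images.
- ramp (a point): Point on the ramp surface of the bamboo two-lane dispenser fixed on a locked turntable (400 mm wide, top 30 mm above the bench): midway between lanes and between paddles, 65 mm above the bench. x axis points down the slope (10 degrees below level), y is level to the left lane, z square to the ramp. Lane centre lines at y = +34 and -34 mm, 56 mm wide, rails 8 mm high. Ramp's open end at x = +95 mm.
- nest_left (a point): Point on the ramp surface at the centre of the left lane's nest, at x = -75 mm, y = +34 mm from the ramp point, where a thing lies. A lip 4 mm high crosses the lane 13 to 17 mm downhill of it and holds the thing; below the lip the lane is bare and smooth. Uphill a back stop 30 mm high closes the ramp.
- nest_right (a point): The same for the right lane, at x = -75 mm, y = -34 mm.
- paddle_left_top (a point): Centre of the top of the left lane's paddle: level flat steel pad, 40 mm along the ramp by 36 mm across, on a housing 48 x 42 mm. It is 94 mm left of the ramp point, 60 mm sideways from its lane's centre line, beside the lane downhill of the nest. Top 20 mm above the ramp point's height when up, 10 mm above it when fully pressed.
- paddle_right_top (a point): The same for the right lane's paddle, 94 mm to the right of the ramp point.
- paddle_left (a joint): Left paddle's travel in m: 0 up, 0.010 fully down. It takes 2 N to start, 5 to 8 N at the bottom, and springs back when let go. It raises a kicker in the left nest to 9 mm above the ramp, which lifts what lies there over the lip at about half of the travel; that then rolls down the lane, off the end in about half a second unless a finger already stands in its way.
- paddle_right (a joint): The same for the right paddle and right lane.
- tin: The plain stainless steel container to eject: a cylinder 44 mm across, 48 mm long, about 140 g, lying on its side across the left or the right lane, in the nest. Origin at its centre, 22 mm above the ramp; its y axis is the cylinder's axis, its x and z turn as it rolls.
- jar: Glass jar with a black twist cap, the same 44 mm across and 48 mm long, lying in the nest of the other lane. Leave it there. Origin at its centre, its y axis along the jar.
- egg_ring: Bystander: red egg ring, 90 mm across, 16 mm high, lying on the turntable behind the uphill end of the dispenser. Origin under its centre.
- spare_tin: Bystander: a second steel container, 44 mm across, 48 mm high, standing upright on the turntable beside the dispenser, about 160 mm sideways of its middle line. Origin under its centre.
- upright_jar: Bystander: glass jar with black cap, 44 mm across, 55 mm high, standing upright on the turntable on the other side of the dispenser. Origin under its centre.
- sandwich_box: Bystander: shut yellow sandwich box, 158 x 128 x 55 mm, on the bench to the left. Origin under its centre.
- mug: Bystander: white mug, 80 mm across, 90 mm high, on the bench to the right. Origin under its centre.
- bowl: Bystander: blue bowl, 130 mm across, 50 mm high, on the bench to the far left. Origin under its centre.
- spatula: Bystander: spatula, 240 mm long, lying on the bench to the right. Origin under its middle.
There are look-alikes about, which are no part of the job. What is shaped like the tin but green or red is not meant.

How it is judged:
By the outcome, as a careful person would: the job done as asked, in the order asked, and still so for the second after the job is handed in, while the arm keeps its last pose, push and grip.
It also fails if it takes over 32 s, if anything falls off the work surface, if the arm or the gripper's body presses on something with over 40 N, if the wrist force passes 120 N, or if a joint passes its speed limit or range.

ROBOT

A 6-joint arm with a two-finger parallel gripper is mounted at the origin on the work surface. World frame = base frame: x ahead of the robot, y to its left, z up, the work surface at z = 0. Lengths are in m, angles in rad, forces in N, time in s.
With the tool pointing down it reaches from about 0.325 to 0.775 m from the base axis. Payload 5.5 kg.
Tool frame: the origin (TCP) lies at the very end of the fingers, on their centre line; the grasp point (between the pads) lies 19 mm behind it; z points along the fingers, y is the line along which they close (so a half turn about z gives the same grasp; the last joint's range is limited). The gripper opens to 88 mm and grips with 3 to 60 N. Pads are 20 mm wide; open, the fingers measure 115 mm over their backs; the gripper's body (75 mm by 178 mm) begins 61 mm behind the grasp point.
Start: joints at [-1.317, 0.091, 1.231, -0, 1.82, -0.057], TCP at [0.183, -0.571, 0.223] pointing down, gripper open.
Joint ranges: [-2.87, 2.87], [-0.86, 2.18], [0.17, 2.46], [-1.51, 4.65], [0.06, 2.69], [-2.65, 2.65]. Speed limits (rad/s): [2.57, 2.57, 3.01, 3.14, 3.14, 3.14].

INTERFACE

Orientations are given as a unit quaternion [w, x, y, z].
In Python, from workcell import manip gives the robot as it stands.
- The arm moves only by the tool step_arm, never from a script. Its argument "targets" is a list of rows, each a list of 2 entries, a list of its own where there are three numbers: the shift along the tool's x, y, z normalised to -1 to 1, where 1 is 20 mm, then the turn about the tool's z normalised to -1 to 1, where 1 is 90 degrees. A call has 1 to 5 rows; each row shifts and turns the commanded pose from where the row before left it, along the tool's axes as they then stand; what a row does not reach is not made up. A row lasts 1/10 s, in which the tool goes at most 50 mm and 8.59 degrees, less where a joint would pass 70% of its speed; a pose out of reach is approached as far as the arm can. A call with a number of a shift or a turn outside -1 to 1 is refused whole. A call with a gripper value outside its range is refused whole. "claw" is the opening in per cent of the stroke, from 0 (shut) to 100 (fully open), set as the call begins (left out, the last holds). The fingers move at their own pace and stop on an object; "newtons" is the grip in N (left out, the last holds). Time passes only in rows, so rows that do not move let the fingers close. It gives the time, the measured TCP pose, the force, the opening and the grip force at its end, in the units of the state.
- manip.sense(): the state, without advancing time (a new reading comes with each control period).
- manip.read_camera(name): name is "scene" or "top"; returns the picture (400x640x3 uint8, blue, green, red); there is no depth.
- manip.get_calibration(name): a dict with "fx", "fy", "cx", "cy" (pixels), "origin" and "attitude" of the camera in the world. Camera axes: x right, y up, looking along -z (the intrinsics and any distortion apply to the point x, -y, -z); pixel columns grow to the right and rows downward; lengths in m; the calibration is good to about 2 mm. A picture is of the moment at which its call begins. get_calibration takes no time and is no camera call.
- manip.hand_in(): hands the job in; it is judged then, once.
Trained networks look in the newest picture that a camera, given by its name, has taken for a name from the list of things; names that differ only in an ending like _2 or _b are one class to them, and where a whole thing is asked for, a point or a joint stands for the part that bears it (a point fixed in the world has none). Each returns a list of dicts, best first, with "confidence" (0 to 1); they miss things now and then, are a little off and sometimes report something else, mostly with a low value. They report only what shows in the picture. A call takes as long as a camera call. They do not tell look-alikes from the thing itself.
- manip.look_for(target, camera): "location" ([column, row] as shares, 0 to 1, of the picture: columns of its width, rows of its height, amid what is visible of it).
- manip.trace(target, camera): "pixels" (400x640 bool, what is visible of it) and "location" ([column, row] as shares, 0 to 1, of the picture: columns of its width, rows of its height, amid what is visible of it).
The state is a dict: "time": time; "q": joint angles; "joint_vel": joint speeds; "effort": joint torques, N m; "eef_pos": TCP position; "ee_rot": TCP orientation; "force": force on the tool from outside, world axes, zero at the start; "wrist_torque": the same for the moment, N m; "opening": finger opening in m; "grip_force": force on a finger pad.
Only numpy, scipy, OpenCV 4.12 (cv2) and the standard library are available. Lean on these libraries where they do the work, as an engineer would, in place of code of your own. Each camera call takes 0.05 s, during which the arm holds its last target. There are 200 camera calls.

## Working session

There is one attempt and no reset: what is moved stays moved. The work goes in short steps, Python scripts to look and compute and a tool call to move; the robot and the scene stay as the last step left them, time stands still between calls to the robot, and variables do not carry over. Pictures are saved under pics/ and viewed, at most 10 in all, crops included, and the job is handed in when it is done.

Besides the shell and the picture viewer there is one more tool, called in YAML: its name, and indented under it one key for each argument. step_arm: Moves the arm, as the interface text tells. Scaled input: -1 to 1 covers 20 mm each way for a shift and 90 degrees each way for a turn. Its arguments: {"type":"object","properties":{"targets":{"type":"array","items":{"type":"array"}},"claw":{"type":"number"},"newtons":{"type":"number"}},"required":["targets"]}

```bash
mkdir -p pics; ls; cat > h.py <<'E'
import numpy as np, cv2
from workcell import manip
from scipy.spatial.transform import Rotation as R
def cal(n):
    c=manip.get_calibration(n); a=np.array(c["attitude"],float)
    M=a if a.shape==(3,3) else R.from_quat(a[[1,2,3,0]]).as_matrix()
    return c,M
def ray(n,px):
    c,M=cal(n); d=M@np.array([(px[0]-c["cx"])/c["fx"],-(px[1]-c["cy"])/c["fy"],-1.])
    return np.array(c["origin"]),d/np.linalg.norm(d)
def atz(n,px,z):
    o,d=ray(n,px); return o+d*(z-o[2])/d[2]
def tri(pa,pb):
    o1,d1=ray("scene",pa);o2,d2=ray("top",pb)
    s=np.linalg.lstsq(np.c_[d1,-d2],o2-o1,rcond=None)[0]
    a,b=o1+d1*s[0],o2+d2*s[1]; return (a+b)/2,np.linalg.norm(a-b)
def proj(n,p):
    c,M=cal(n); q=M.T@(np.array(p)-c["origin"]); return np.array([c["cx"]+c["fx"]*q[0]/-q[2],c["cy"]-c["fy"]*q[1]/-q[2]])
E
python3 - <<'E'
from h import *
for n in("scene","top"):
    cv2.imwrite(f"pics/{n}0.png",manip.read_camera(n)); print(manip.get_calibration(n))
    for t in("tin","jar","paddle_left_top","paddle_right_top","ramp","nest_left","nest_right","spare_tin","upright_jar"):
        print(n,t,[((np.array(r["location"])*[640,400]).round(1).tolist(),round(r["confidence"],2)) for r in manip.look_for(t,n)])
print(manip.sense())
E
```

```text
pics
{'fx': 472.5704222903325, 'fy': 472.5704222903325, 'cx': 325.72972930890614, 'cy': 204.4726563827038, 'origin': array([0.92026029, 0.70569477, 1.14104017]), 'attitude': array([0.24100861, 0.07985391, 0.31160128, 0.91566525])}
scene tin [([378.1, 253.0], 0.91), ([388.1, 281.8], 0.9), ([328.2, 201.5], 0.71), ([352.4, 276.1], 0.55), ([414.2, 231.7], 0.54)]
scene jar [([329.1, 181.4], 0.53)]
scene paddle_left_top [([295.3, 220.9], 0.56)]
scene paddle_right_top [([316.8, 158.0], 0.26)]
scene ramp [([298.0, 213.6], 0.61)]
scene nest_left [([301.2, 215.7], 0.8), ([293.2, 220.5], 0.55)]
scene nest_right [([298.6, 211.0], 0.66)]
scene spare_tin [([318.4, 160.3], 0.73)]
scene upright_jar [([293.2, 246.5], 0.56), ([295.0, 219.9], 0.5)]
{'fx': 490.0073438152096, 'fy': 490.0073438152096, 'cx': 315.19030072993115, 'cy': 197.72036165399226, 'origin': array([0.27988189, 0.02017404, 1.67988969]), 'attitude': array([ 0.70715774,  0.05698482, -0.05338559, -0.70273085])}
top tin [([321.7, 196.4], 0.69), ([264.3, 193.6], 0.62), ([270.7, 221.7], 0.58), ([245.5, 210.4], 0.48), ([273.5, 253.9], 0.44)]

[... 355 characters left out ...]
4], 0.54)]
{'time': 1.0, 'q': array([-1.31672223e+00,  9.10742261e-02,  1.23070022e+00, -1.61925049e-05,
        1.81982718e+00, -5.66875035e-02]), 'joint_vel': array([-0.0002044 , -0.0001972 , -0.00082445, -0.00038431,  0.0012002 ,
        0.00024087]), 'effort': array([ 3.21642246e-04, -4.46212327e+01, -4.06521606e+01,  6.99603651e-02,
        1.95305329e-02, -2.50149503e-05]), 'eef_pos': array([ 0.18347106, -0.57126255,  0.22264653]), 'ee_rot': array([-3.69017350e-06,  9.87952980e-01,  1.54754352e-01, -8.25025818e-06]), 'force': array([-0.23394345, -0.50559938,  0.89520167]), 'wrist_torque': array([-0.01859233,  0.00057296, -0.02723418]), 'grip_force': 0.0, 'opening': 0.08770424182674326}
```

```bash
python3 - <<'E'
import cv2
a=cv2.imread("pics/scene0.png"); cv2.imwrite("pics/s1.png",cv2.resize(a[100:300,210:450],None,fx=3,fy=3,interpolation=cv2.INTER_CUBIC)[:600,:800])
a=cv2.imread("pics/top0.png"); cv2.imwrite("pics/t1.png",cv2.resize(a[130:250,250:410],None,fx=5,fy=5,interpolation=cv2.INTER_CUBIC))
E
```

```text
(no output)
```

View pics/s1.png

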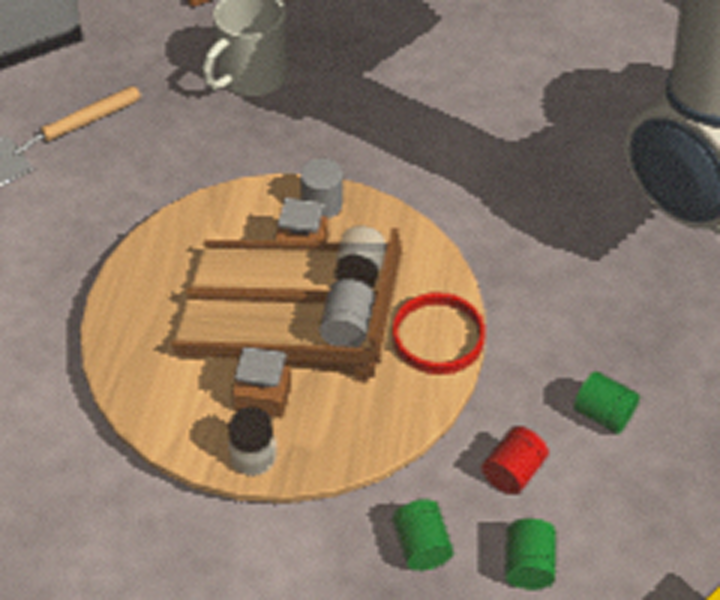

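View pics/t1.png

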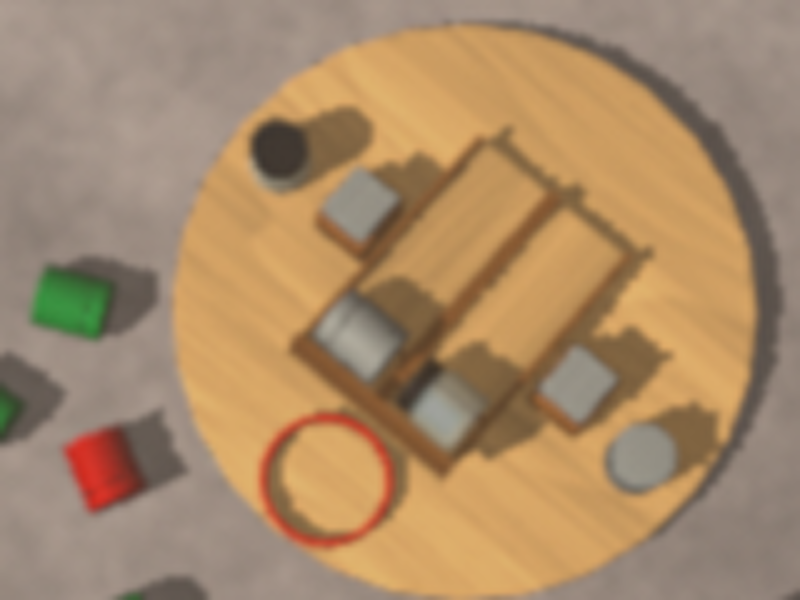

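The scene crop shows the dispenser with two cylinders in its nests: plain steel at scene px (326,204) and top px (321.7,197), and a glass jar with black cap at scene px (330,185) and top px (339,210). The ramp runs up and to the right in the top view, so the steel tin is in the LEFT lane. Its paddle is at scene (297,222) and top (322.4,171.4).

The other candidates are ruled out:
- The upright steel one at scene (317,161) stands on the turntable, so it is the spare.
- The cylinders lying on the bench are green or red.

These enlarged crops confirm the choice. Next I fit the dispenser frame.

```bash
python3 - <<'E'
from h import *
from scipy.optimize import least_squares
S=lambda x,y:(210+(x+.5)/3-.5,100+(y+.5)/3-.5); T=lambda x,y:(250+(x+.5)/5-.5,130+(y+.5)/5-.5)
# pad centroids from grey (low-saturation, bright) blobs near seeds
def blob(n,seed):
    im=cv2.imread(f"pics/{n}0.png"); h=cv2.cvtColor(im,cv2.COLOR_BGR2HSV)
    m=((h[...,1]<60)&(h[...,2]>110)).astype(np.uint8)
    _,l,st,ce=cv2.connectedComponentsWithStats(m,connectivity=4); k=l[int(round(seed[1])),int(round(seed[0]))]
    return ce[k],st[k][2:].tolist(),k
P={"L":(S(261,366),T(362,207)),"R":(S(302,215),T(577,383))}
obs=[]
for k,(s,t) in P.items():
    bs,bt=blob("scene",s),blob("top",t); print(k,s,bs,t,bt)
    bs=bs[0] if bs[1][0]<25 and bs[2] else np.array(s); bt=bt[0] if bt[1][0]<25 and bt[2] else np.array(t)
    print(k,tri(bs,bt)); obs+=[("scene",k,bs),("top",k,bt)]
print("tin",tri(S(348,313),T(358,335)),"jar",tri(S(360,258),T(440,400)))
print("end outer-left corner", tri(S(176,345),T(485,140)))
loc={"L":(0,.094,.020),"R":(0,-.094,.020)}
def W(p,l): c,s=np.cos(p[3]),np.sin(p[3]); return np.array([p[0]+c*l[0]-s*l[1],p[1]+s*l[0]+c*l[1],p[2]+l[2]])
f=lambda p:np.concatenate([proj(n,W(p,loc[k]))-b for n,k,b in obs])
r=least_squares(f,[.35,-.03,.065,-.7],x_scale=[.1,.1,.1,1]); print(r.x,np.degrees(r.x[3]),r.fun.round(2))
p=r.x; c10,s10=np.cos(np.radians(10)),np.sin(np.radians(10))
def ramp(x,y,z): return W(p,(x*c10+z*s10,y,-x*s10+z*c10))
for nm,q in dict(tin=ramp(-.075,.034,.022),jar=ramp(-.075,-.034,.022),endL=ramp(.095,.062,.0),endR=ramp(.095,-.062,0)).items(): print(nm,q.round(4),proj("scene",q).round(1),proj("top",q).round(1))
im=cv2.imread("pics/top0.png");im2=cv2.imread("pics/scene0.png")
A=cv2.resize(im[130:250,270:390],(400,400));B=cv2.resize(im2[140:260,250:370],(400,400))
for pt in [W(p,(a,b,.02)) for s in(1,-1) for a,b in((.02,s*.094-.018),(.02,s*.094+.018),(-.02,s*.094+.018),(-.02,s*.094-.018))]+[ramp(.095,.062,0),ramp(.095,-.062,0),ramp(-.075,.034,.022),ramp(-.075,-.034,.022),ramp(.095,0,0)]:
    a=(proj("top",pt)-[270,130]+.5)*400/120;b=(proj("scene",pt)-[250,140]+.5)*400/120
    cv2.circle(A,tuple(a.astype(int).tolist()),2,(255,0,255),-1);cv2.circle(B,tuple(b.astype(int).tolist()),2,(255,0,255),-1)
cv2.imwrite("pics/fit.png",np.hstack([A,B]))
E
```

```text
L (296.6666666666667, 221.66666666666669) (array([296.48407643, 221.42675159]), [17, 12, 157], np.int32(279)) (322.0, 171.0) (array([321.62809917, 170.43801653]), [14, 14, 121], np.int32(40))
L (array([0.62354052, 0.00814337, 0.08400643]), np.float64(0.0007237392924970849))
R (310.3333333333333, 171.33333333333331) (array([264.83731227, 228.76025513]), [640, 400, 134835], np.int32(1)) (365.0, 206.2) (array([365.392, 206.256]), [15, 15, 125], np.int32(49))
R (array([ 0.50370561, -0.13590297,  0.08292463]), np.float64(0.0006996008160285986))
tin (array([0.5320652 , 0.00926476, 0.10502318]), np.float64(0.0007845751550220807)) jar (array([ 0.4895321 , -0.04384952,  0.10369676]), np.float64(0.00012645900399988635))
end outer-left corner (array([ 0.67458215, -0.07609333,  0.05048964]), np.float64(0.002485426005973502))
[ 0.56362447 -0.06393172  0.0633823  -0.69513639] -39.82838106574466 [ 0.07  0.23  0.03 -0.13 -0.07 -0.21  0.02  0.15]
tin [0.5316 0.007  0.0981] [325.6 204.9] [321.9 197. ]
jar [ 0.4881 -0.0452  0.0981] [329.9 186.4] [337.9 210.3]
endL [ 0.6752 -0.0762  0.0469] [267.8 215.4] [346.4 158. ]
endR [ 0.5958 -0.1715  0.0469] [278.2 182.8] [374.5 181. ]
```

View pics/fit.png

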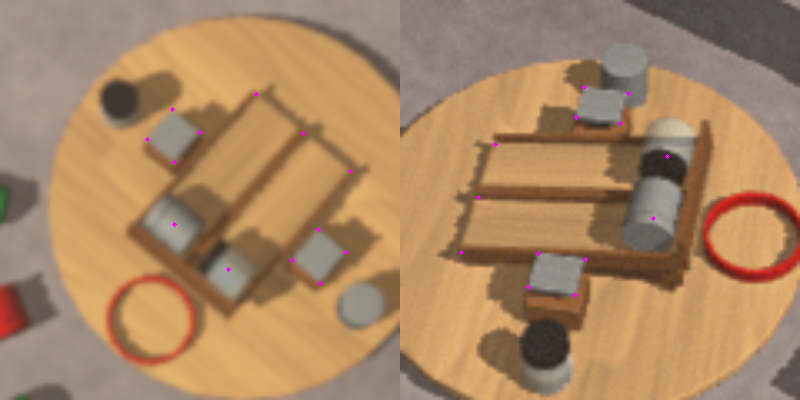

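The frame fits within 0.25 px. Pad height measures 83–84 mm (85 expected), and the tin, jar and ramp end reproject onto the picture. The tin is in the left lane. I'll aim the tool centre at (0.608, -0.017), with tool y along 50.2°.

step_arm:
  targets:
    - [[1,-0.69,0],0]
    - [[1,-0.69,0],0]
    - [[1,-0.69,0],0]
    - [[1,-0.69,0],0]
    - [[1,-0.69,0],0]
  claw: 53
  newtons: 30

```text
time: 1.5
eef_pos: [0.2581, -0.4742, 0.2227]
ee_rot: [0.0, 0.988, 0.155, 0.0]
force: [0.6, -0.7, 0.1]
opening: 0.0513
grip_force: 0.0
```

step_arm:
  targets:
    - [[1,-0.69,0],0]
    - [[1,-0.69,0],0]
    - [[1,-0.69,0],0]
    - [[1,-0.69,0],0]
    - [[1,-0.69,0],0]

```text
time: 2.0
eef_pos: [0.3322, -0.3779, 0.2228]
ee_rot: [0.0, 0.988, 0.155, 0.0]
force: [-0.4, 0.2, -0.2]
opening: 0.0463
grip_force: 0.0
```

step_arm:
  targets:
    - [[1,-0.69,0],0]
    - [[1,-0.69,0],0]
    - [[1,-0.69,0],0]
    - [[1,-0.69,0],0]
    - [[1,-0.69,0],0]

```text
time: 2.5
eef_pos: [0.4063, -0.2816, 0.2228]
ee_rot: [0.0, 0.988, 0.155, 0.0]
force: [0.5, 0.4, 0.6]
opening: 0.0466
grip_force: 0.0
```

step_arm:
  targets:
    - [[1,-0.69,0],0]
    - [[1,-0.69,0],0]
    - [[1,-0.69,0],0]
    - [[1,-0.69,0],0]
    - [[1,-0.69,0],0]

```text
time: 3.0
eef_pos: [0.4804, -0.1853, 0.2228]
ee_rot: [0.0, 0.988, 0.155, 0.0]
force: [0.7, 0.6, -0.4]
opening: 0.0464
grip_force: 0.0
```

step_arm:
  targets:
    - [[1,-0.69,0],0]
    - [[1,-0.69,0],0]
    - [[1,-0.69,0],0]
    - [[1,-0.69,0],0]
    - [[1,-0.69,0],0]

```text
time: 3.5
eef_pos: [0.5546, -0.089, 0.2227]
ee_rot: [0.0, 0.988, 0.155, 0.0]
force: [0.5, 0.1, 0.2]
opening: 0.0468
grip_force: 0.0
```

step_arm:
  targets:
    - [[0,0,0],-0.095]
    - [[0,0,0],-0.095]
    - [[0,0,0],-0.095]
    - [[0,0,0],-0.095]
    - [[0,0,0],-0.095]

```text
time: 4.0
eef_pos: [0.554, -0.0898, 0.2226]
ee_rot: [0.0, 0.862, 0.507, -0.0]
force: [0.6, -0.3, -0.0]
opening: 0.0464
grip_force: 0.0
```

step_arm:
  targets:
    - [[0,0,0],-0.095]
    - [[0,0,0],-0.095]
    - [[0,0,0],-0.095]
    - [[0,0,0],-0.095]
    - [[0,0,0],-0.095]

```text
time: 4.5
eef_pos: [0.554, -0.0899, 0.2227]
ee_rot: [0.0, 0.618, 0.786, 0.0]
force: [-0.2, 0.1, -0.5]
opening: 0.0464
grip_force: 0.0
```

step_arm:
  targets:
    - [[0,0,0],-0.095]
    - [[0,0,0],-0.095]
    - [[0,0,0],-0.095]
    - [[0,0,0],-0.07]
    - [[0,0,0],0]

```text
time: 5.0
eef_pos: [0.554, -0.0899, 0.2227]
ee_rot: [0.0, 0.38, 0.925, -0.0]
force: [-0.5, 1.1, 0.7]
opening: 0.0464
grip_force: 0.0
```

step_arm:
  targets:
    - [[0,0,0],-0.054]
    - [[0.05,0.9,0],0]
    - [[0.05,0.9,0],0]
    - [[0.05,0.9,0],0]
    - [[0.06,0.9,0],0]

```text
time: 5.5
eef_pos: [0.598, -0.0301, 0.2224]
ee_rot: [-0.0, 0.341, 0.94, 0.0]
force: [-0.4, -0.6, 0.2]
opening: 0.0467
grip_force: 0.0
```

step_arm:
  targets:
    - [[0.05,0.91,0.8],0]
    - [[0,0,1],0]
    - [[0,0,1],0]
    - [[0,0,1],0]
    - [[0,0,1],0]

```text
time: 6.0
eef_pos: [0.608, -0.0161, 0.1241]
ee_rot: [-0.001, 0.341, 0.94, -0.0]
force: [0.2, 0.9, -0.3]
opening: 0.0462
grip_force: 0.0
```

step_arm:
  targets:
    - [[0,0,0.8],0]
    - [[0,0,0],0]

```text
time: 6.2
eef_pos: [0.6064, -0.0165, 0.1064]
ee_rot: [-0.003, 0.341, 0.94, -0.001]
force: [-0.6, -0.9, 0.5]
opening: 0.0465
grip_force: 0.0
```

```bash
python3 - <<'E'
from h import *
A=manip.read_camera("top")[130:250,270:390];B=manip.read_camera("scene")[140:260,250:370]
cv2.imwrite("pics/hov.png",np.hstack([cv2.resize(A,(400,400)),cv2.resize(B,(400,400))]))
s=manip.sense(); e=s["eef_pos"]; a=np.radians(-39.83); d=e[:2]-[.5636,-.0639]
print(s["time"],e,"local",d@[np.cos(a),np.sin(a)],d@[-np.sin(a),np.cos(a)],s["opening"],s["force"],R.from_quat(s["ee_rot"][[1,2,3,0]]).as_matrix()[:,1])
E
```

```text
6.3 [ 0.60791651 -0.01696603  0.11029516] local 0.003971025631362274 0.0644281118746409 0.046469221823979355 [-0.27361936  0.10037458  0.26108573] [ 6.41165322e-01  7.67402674e-01 -4.06890026e-04]
```

View pics/hov.png

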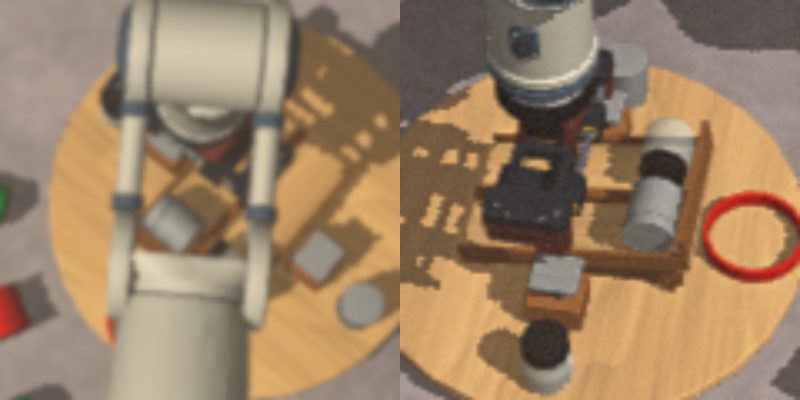

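The hover picture shows the gripper over the left lane and paddle, scene px about (289,200). The tin and jar are still in their nests at (326,205) and (330,186). I'll descend to just above the pad.

step_arm:
  targets:
    - [[0,0,0.25],0]
    - [[0,0,0.25],0]
    - [[0,0,0.25],0]
    - [[0,0,0.2],0]
    - [[0,0,0.1],0]

```text
time: 6.8
eef_pos: [0.6077, -0.0174, 0.089]
ee_rot: [-0.0, 0.341, 0.94, -0.0]
force: [-0.7, 0.2, 1.4]
opening: 0.0464
grip_force: 0.0
```

step_arm:
  targets:
    - [[0,0,0.05],0]
    - [[0,0,0.05],0]
    - [[0,0,0.05],0]
    - [[0,0,0.05],0]

```text
time: 7.2
eef_pos: [0.608, -0.0173, 0.0857]
ee_rot: [0.0, 0.341, 0.94, 0.0]
force: [-0.5, -0.3, -0.6]
opening: 0.0463
grip_force: 0.0
```

step_arm:
  targets:
    - [[0,0,0.05],0]
    - [[0,0,0.05],0]
    - [[0,0,0.05],0]

```text
time: 7.5
eef_pos: [0.608, -0.0174, 0.0832]
ee_rot: [0.0, 0.341, 0.94, 0.0]
force: [-2.0, 0.3, 3.5]
opening: 0.0463
grip_force: 1.8
```

Contact with the pad at z≈0.084, with the force rising. Pressing on.

step_arm:
  targets:
    - [[0,0,0.08],0]
    - [[0,0,0.08],0]
    - [[0,0,0.08],0]
    - [[0,0,0.08],0]
    - [[0,0,0.08],0]

```text
time: 8.0
eef_pos: [0.6082, -0.0174, 0.0751]
ee_rot: [0.001, 0.341, 0.94, 0.0]
force: [-3.8, -0.4, 13.4]
opening: 0.046
grip_force: 7.1
```

```bash
python3 - <<'E'
from h import *
A=manip.read_camera("top")[130:250,270:390];B=manip.read_camera("scene")[140:260,250:370]
cv2.imwrite("pics/p1.png",np.hstack([cv2.resize(A,(400,400)),cv2.resize(B,(400,400))]))
s=manip.sense();print(s["time"],s["eef_pos"],s["force"],s["wrist_torque"])
E
```

```text
8.1 [ 0.60815266 -0.01740482  0.07529188] [-1.89011016 -0.73247611  5.40166372] [0.08154396 0.05750504 0.07053518]
```

View pics/p1.png

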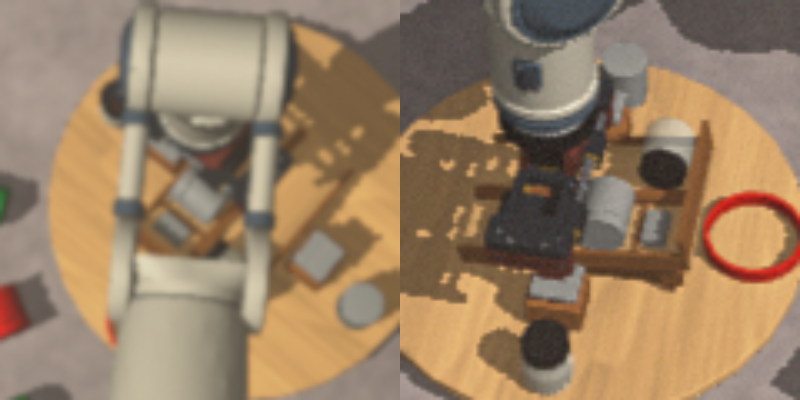

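The tin has popped out and stands on the ramp against the finger at scene px (311,203). The kicker shows in the empty nest at (326,208), and the jar is still in its lane at (330,185). I'll press on to the hard stop.

step_arm:
  targets:
    - [[0,0,0.05],0]
    - [[0,0,0.05],0]
    - [[0,0,0],0]

```text
time: 8.4
eef_pos: [0.6083, -0.0174, 0.0751]
ee_rot: [0.001, 0.341, 0.94, 0.0]
force: [-5.1, -0.5, 13.4]
opening: 0.0465
grip_force: 6.8
```

step_arm:
  targets:
    - [[0,0,0.05],0]
    - [[0,0,0],0]
    - [[0,0,0],0]
    - [[0,0,0],0]
    - [[0,0,0],0]

```text
time: 8.9
eef_pos: [0.6083, -0.0174, 0.075]
ee_rot: [0.001, 0.341, 0.94, 0.0]
force: [-7.6, 0.5, 17.3]
opening: 0.0465
grip_force: 8.6
```

```bash
python3 - <<'E'
from h import *
A=manip.read_camera("top")[130:250,270:390];B=manip.read_camera("scene")[140:260,250:370]
cv2.imwrite("pics/p2.png",np.hstack([cv2.resize(A,(400,400)),cv2.resize(B,(400,400))]))
s=manip.sense();print(s["time"],s["eef_pos"],s["force"],s["joint_vel"].round(3))
E
```

```text
9.0 [ 0.60834275 -0.0174671   0.07503174] [-7.21189984 -0.87190129 16.94650973] [-0.     0.002  0.001  0.    -0.001 -0.001]
```

View pics/p2.png

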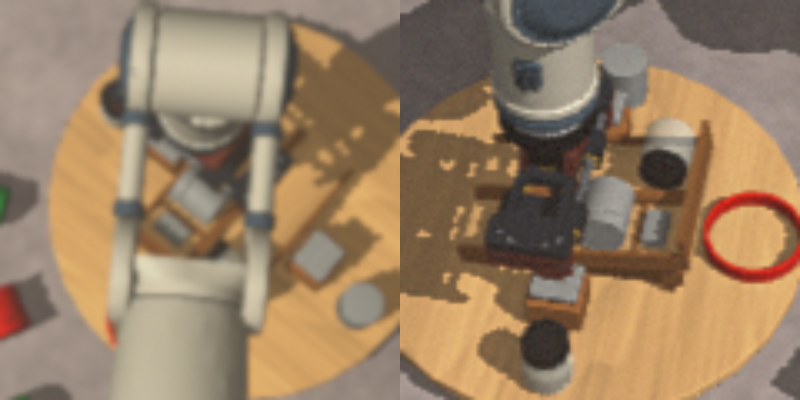

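The paddle is on its stop: z holds at 0.075 while the force rises to 17 N. The tin is at rest on the ramp at scene (311,203), the jar is in its nest at (330,185), and the bystanders in view have not moved. Handing in.

```bash
python3 -c "
from workcell import manip
print(manip.hand_in())"
```

```text
the job is handed in; nothing more can be done
None
```

I handed the job in at about 9 s with one finger holding the left paddle fully down, the other stopping the steel container on the ramp, and the glass jar still in its lane; no verdict came back.

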